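# Dual-key start of a benchtop curing unit

### The arm

A 7-joint arm with a two-finger parallel gripper is mounted at the origin on a cart in front of the work surface, level with it; the furniture and walls round the work are solid. World frame = base frame: x ahead of the robot, y to its left, z up, the work surface at z = 0. Lengths are in m, angles in degrees, forces in N, time in s.
With the tool pointing down it reaches from about 0.35 to 0.775 m from the base axis. Payload 3.1 kg.
Tool frame: the origin (TCP) lies on the centre line of the jaws, within the pads' length; the fingertips stand 17 mm ahead of it and the grasp point (between the pads) lies 2 mm behind it (robot.tip_reach is the distance from the TCP to the fingertips, in m); z points along the fingers, y is the line along which they close (so a half turn about z gives the same grasp; the last joint's range is limited). The gripper opens to 85 mm and grips with 20 to 120 N. Pads are 22 mm wide; open, the fingers measure 114 mm over their backs; the gripper's body (76 mm by 85 mm) begins 54 mm behind the grasp point. The pads swing forward as they close: fully open they stand 13 mm farther back than shut.
Start: joints at [70.262, 17.813, 0.802, 86.603, -0.252, 75.585, -1.558], TCP at [0.164, -0.525, 0.248] pointing down, gripper open.
Joint ranges: [-154.91, 154.91], [-16.99, 109.72], [-72.82, 74.43], [7.12, 147.25], [-82.49, 262.49], [11.32, 116.49], [-174.64, 174.64]. Speed limits (degrees/s): [159.86, 159.86, 180, 180, 180, 180, 180].

### API

Orientations are given as [roll, pitch, yaw] about the fixed x, y, z axes, in that order (R = Rz(yaw) Ry(pitch) Rx(roll)).
In Python, from station import robot, fingers, vision, workorder, recognise gives the robot as it stands. Calls block until the motion is done:
- robot.move_to(position, orientation): joint-space move of the TCP to a pose.
- robot.line_to(position, orientation=None, velocity=0.15, f_stop=None): straight line of the TCP; orientation=None keeps the orientation; velocity is the mean speed in m/s. With f_stop (N) it stops when the force on the tool has changed by that much, and returns True; else False.
- robot.move_j(angles): joint-space move.
- fingers.gripper_to(opening, force=None): opening from 0.0 (shut) to 1.0 (fully open); force is the grip in N (None keeps the last); returns when the fingers have stopped.
- robot.pause(seconds).
- robot.inverse_kinematics(position, orientation): joint angles nearest the present ones, or None.
- vision.grab_frame(name): name is "scene" or "top"; returns the picture (384x512x3 uint8, red, green, blue); there is no depth.
- vision.calibration(name): a dict with "mtx" (3x3 intrinsics, pixels), "extrinsics" (4x4, takes a point from world to camera coordinates). Camera axes: x right, y up, looking along -z (the intrinsics and any distortion apply to the point x, -y, -z); pixel columns grow to the right and rows downward; lengths in m; the calibration is good to about 2 mm. A picture is of the moment at which its call begins. calibration takes no time and is no camera call.
A pose or a line that the arm cannot do raises robot.PlanningError and nothing moves.
- workorder.close_job(): hands the job in; it is judged then, once.
Trained networks look in the newest picture that a camera, given by its name, has taken for a name from the list of things; names that differ only in an ending like _2 or _b are one class to them, and where a whole thing is asked for, a point or a joint stands for the part that bears it (a point fixed in the world has none). Each returns a list of dicts, best first, with "p" (0 to 1); they miss things now and then, are a little off and sometimes report something else, mostly with a low value. They report only what shows in the picture. A call takes as long as a camera call. They do not tell look-alikes from the thing itself.
- recognise(label, camera): "rect" ([centre column, centre row, width, height] in pixels, round what is visible of it).
Readings, each from a call of its own:
- robot.current_time_s(): time.
- robot.current_joint_positions(): joint angles.
- robot.current_dq(): joint speeds.
- robot.current_joint_torque(): joint torques, N m.
- robot.current_tool_pos(): TCP position.
- robot.current_eef_rot(): TCP orientation.
- robot.current_contact_force(): force on the tool from outside, world axes, zero at the start.
- robot.current_torque(): the same for the moment, N m.
- robot.current_finger_gap(): opening from 0.0 (shut) to 1.0 (fully open).
- robot.current_gripper_force(): force on a finger pad.
Only numpy, scipy, OpenCV 4.12 (cv2) and the standard library are available. Lean on these libraries where they do the work, as an engineer would, in place of code of your own. Each camera call takes 0.05 s, during which the arm holds its last target. There are 200 camera calls.

### The job

Start the light-curing unit: push its sliding hatch fully shut over the crown in the well, then press the two round start keys together, one fingertip on each, hold both fully down for at least two seconds, and let them come back up. One start key must never go down alone, the start keys must not be pressed before the hatch is shut, and the two square keys are not to be pressed. Only push and press: leave the crown on the deck, the jaw cast, the calliper, the dropper bottle and the bowl where they stand.

Things in the scene. Friction and masses are not known exactly. Their poses are not given: they have to be found in the camera images.
- curing_unit: White box 140 (x) x 200 (y) x 60 mm, fixed; origin under its middle, front (display, vents) to its -x, flat deck at z = 60 mm. On the deck: two key panels at its x = -48, y = +47 and -47 mm, in either order; behind them the hatch track along its y between guide rails 14 mm high (inner faces at its x = -10 and +62 mm, y = -88 to +57 mm). Open well with a crown fixed in it at its x = 26, y = -45 mm.
- hatch (a joint): Slide of the grey hatch (plate 69 x 70 x 6 mm, its top 67 mm above the bench) along the unit's y axis: 0 = fully shut over the well against the end stop, grows as it opens toward the unit's +y, at most 0.058 m. Friction about 1.2 N, stays where it is left, no spring.
- hatch_face (a point): Middle of the flat upright push face of the wedge-shaped lug on the hatch; moves with it. The face is 56 mm long (along the unit's x), 67 to 85 mm above the bench (this point at 76 mm) and looks to the unit's +y; pushed toward the unit's -y it shuts the hatch. The lug's other side slopes. In front of the face are 30 mm of hatch plate, then bare deck. Axes as the unit's.
- start_panel: Metal panel 36 (x) x 90 (y) x 8 mm lying fixed on the deck, with the two ROUND keys; origin in the middle of its underside (60 mm above the bench), axes parallel to the unit's. Key centres at its y = +28 and -28 mm.
- start_key_1 (a joint): Round start key at the panel's +y end. Value 0 = up, grows to 0.006 m fully down; spring: about 1.2 N to start it moving, 4.8 N at the bottom; springs back up by itself when let go.
- start_key_2 (a joint): Round start key at the panel's -y end. Value 0 = up, grows to 0.006 m fully down; spring: about 1.2 N to start it moving, 4.8 N at the bottom; springs back up by itself when let go.
- start_key_1_top (a point): Centre of the top of round key 1: a flat cap 24 mm in diameter, its top 77 mm above the bench when up (9 mm above its panel).
- start_key_2_top (a point): Centre of the top of round key 2, same size, 56 mm from key 1.
- program_panel: The other panel, same size and metal, with two SQUARE keys (21 x 21 mm, at its y = +28 and -28 mm, tops 77 mm above the bench); same origin and axes as the start panel. Not to be pressed.
- program_key_1 (a joint): Square key at that panel's +y end. Value 0 = up, grows to 0.006 m fully down; spring: about 1.2 N to start it moving, 4.8 N at the bottom; springs back up by itself when let go.
- program_key_2 (a joint): Square key at that panel's -y end. Value 0 = up, grows to 0.006 m fully down; spring: about 1.2 N to start it moving, 4.8 N at the bottom; springs back up by itself when let go.
- tall_crown: Loose white ceramic crown standing upright on the deck at the rear +y corner, 11 x 11 x 28 mm, easily toppled; origin under its middle.
- jaw_cast: Loose orange jaw cast on a clear base, 56 x 66 x 40 mm, on the bench beside the unit's +y side; origin under its middle.
- slide_calliper: Loose calliper lying on the bench in front of the unit, 36 x 120 x 8 mm; origin under its middle.
- dropper: Loose white-capped dropper bottle, 26 mm in diameter, 73 mm tall; origin under its middle.
- rubber_bowl: Loose green bowl, 120 mm in diameter, 64 mm tall; origin under its middle.
Not all that is in view belongs to the job. There is more than one size of the slide_calliper; the one meant has the size given above.

How it is judged (in metres and radians):
On the way, in this order (a step that is already met when the one before it is completed fails the run):
1. the hatch is pushed fully shut (within 3 mm) with both start keys still up (value of joint hatch below 0.003 m and value of joint each of start_key_1, start_key_2 below 0.001 m), for 0.1 s.
2. both round keys are held fully down (more than 4.5 of 6 mm) by the fingers, together, for two seconds, the hatch shut (value of joint each of start_key_1, start_key_2 above 0.0045 m and value of joint hatch below 0.003 m and contact force between the fingers and start_panel above 2 N), for 1.9 s.
At the end, for the whole second after the job is handed in: The hatch is within 3 mm of fully shut, all four keys are back up (within 1 mm), and the crown on the deck, the cast, the calliper, the bottle and the bowl are upright and within 20 mm of where they stood (all of step 1 and value of joint each of program_key_1, program_key_2 below 0.001 m and distance of each of tall_crown, jaw_cast, slide_calliper, dropper, rubber_bowl from where it was at the start of the episode below 0.02 m and angle between each of tall_crown, jaw_cast, slide_calliper, dropper, rubber_bowl's own z axis and vertical below 0.3 rad); the robot touches nothing.
It fails at once if one start key is down (over 4 mm) while the other is still up (under 1 mm) ((value of joint start_key_1 above 0.004 m and value of joint start_key_2 below 0.001 m) or (value of joint start_key_2 above 0.004 m and value of joint start_key_1 below 0.001 m)).
It fails at once if a start key is pressed (over 3 mm) while the hatch is open by more than 5 mm (value of joint hatch above 0.005 m and value of joint any of start_key_1, start_key_2 above 0.003 m).
It fails at once if a square key is pressed (over 3 mm) (value of joint any of program_key_1, program_key_2 above 0.003 m).
It fails at once if the crown on the deck, the cast, the calliper, the bottle or the bowl is lifted, toppled or shifted by more than 20 mm (distance of any of tall_crown, jaw_cast, slide_calliper, dropper, rubber_bowl from where it was at the start of the episode above 0.02 m or angle between any of tall_crown, jaw_cast, slide_calliper, dropper, rubber_bowl's own z axis and vertical above 0.3 rad).
It also fails if it takes over 51 s, if anything falls off the work surface, if the arm or the gripper's body presses on something with over 40 N, if the wrist force passes 120 N, or if a joint passes its speed limit or range.

## Working session

There is one attempt and no reset: what is moved stays moved. The work goes in short steps, each a Python script; the robot and the scene stay as the last script left them, time stands still between calls to the robot, and variables do not carry over. Pictures are saved under pics/ and viewed, at most 10 in all, crops included, and the job is handed in when it is done.

```bash
ls; mkdir -p pics; python3 - <<'E'
from station import robot, fingers, vision, workorder, recognise
import cv2,numpy as np
for n in("scene","top"):
    im=vision.grab_frame(n);cv2.imwrite(f"pics/{n}0.png",cv2.resize(im[:,:,::-1],(800,600),interpolation=cv2.INTER_CUBIC))
    c=vision.calibration(n);print(n,{k:np.round(v,4).tolist() if not isinstance(v,str) else v for k,v in c.items()})
    for l in("curing_unit","hatch","hatch_face","start_panel","start_key_1_top","program_panel","program_key_1","tall_crown","jaw_cast","dropper","rubber_bowl","slide_calliper"):
        print(l,[([round(float(x)) for x in d["rect"]],round(d["p"],2)) for d in recognise(l,n)[:4]])
print(robot.current_time_s(),robot.current_eef_rot(),robot.tip_reach)
E
```

```text
pics
scene {'mtx': [[479.8665, 0.0, 243.9855], [0.0, 479.8665, 188.3509], [0.0, 0.0, 1.0]], 'extrinsics': [[-0.6876, -0.7257, -0.0238, 0.4434], [0.4065, -0.4119, 0.8155, -0.2343], [-0.6017, 0.551, 0.5782, -0.9138], [0.0, 0.0, 0.0, 1.0]]}
curing_unit [([275, 197, 94, 76], 0.72), ([282, 199, 33, 26], 0.43)]
hatch [([272, 181, 33, 21], 0.97)]
hatch_face [([275, 197, 93, 73], 0.72), ([272, 178, 35, 20], 0.71)]
start_panel [([307, 183, 31, 28], 0.78), ([270, 179, 36, 20], 0.57)]
start_key_1_top [([297, 184, 7, 10], 0.52)]
program_panel [([282, 201, 37, 25], 0.86), ([307, 183, 32, 29], 0.68)]
program_key_1 [([290, 193, 10, 11], 0.48)]
tall_crown []
jaw_cast [([244, 236, 38, 30], 0.55)]
dropper [([270, 180, 34, 20], 0.66), ([128, 230, 9, 32], 0.55)]
rubber_bowl [([275, 146, 40, 35], 0.81)]
slide_calliper [([307, 220, 32, 29], 0.77), ([208, 278, 41, 10], 0.7), ([276, 197, 95, 78], 0.58)]
top {'mtx': [[399.3834, 0.0, 255.8803], [0.0, 399.3834, 194.2849], [0.0, 0.0, 1.0]], 'extrinsics': [[-0.0113, -0.9997, -0.0221, 0.1356], [0.9885, -0.0145, 0.1505, -0.5351], [-0.1507, -0.0202, 0.9884, -0.8647], [0.0, 0.0, 0.0, 1.0]]}
curing_unit [([305, 214, 96, 74], 0.96)]
hatch [([309, 199, 36, 35], 0.89)]
hatch_face [([308, 200, 41, 34], 0.95)]
start_panel [([329, 232, 41, 20], 0.97)]
start_key_1_top [([317, 231, 6, 13], 0.54)]
program_panel [([285, 235, 43, 19], 0.95), ([159, 151, 16, 17], 0.69)]
program_key_1 [([272, 237, 8, 11], 0.59)]
tall_crown []
jaw_cast [([238, 233, 26, 28], 0.98)]
dropper [([161, 151, 14, 9], 0.56)]
rubber_bowl [([375, 137, 58, 48], 0.8)]
slide_calliper [([310, 257, 53, 16], 0.89), ([183, 247, 33, 28], 0.54)]
1.3 [1.79999535e+02 5.05796084e-04 1.73532407e+01] 0.017
```

```bash
python3 - <<'E'
import cv2
a=cv2.imread("pics/top0.png")
from station import vision
im=vision.grab_frame("top")[:,:,::-1]
cv2.imwrite("pics/topc.png",cv2.resize(im[150:290,220:400],(800,622),interpolation=cv2.INTER_CUBIC)[:600])
im=vision.grab_frame("scene")[:,:,::-1]
cv2.imwrite("pics/scc.png",cv2.resize(im[145:265,200:360],(800,600),interpolation=cv2.INTER_CUBIC))
E
```

```text
(no output)
```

View pics/top0.png

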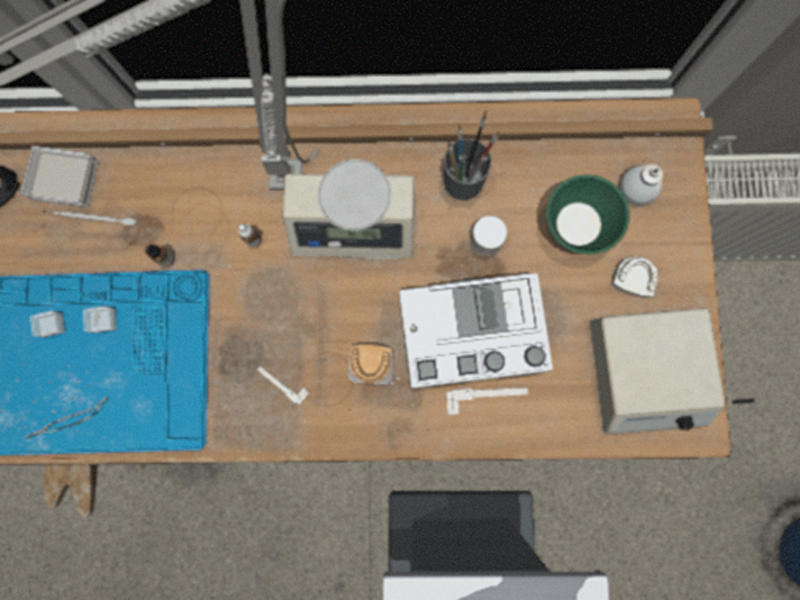

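View pics/topc.png

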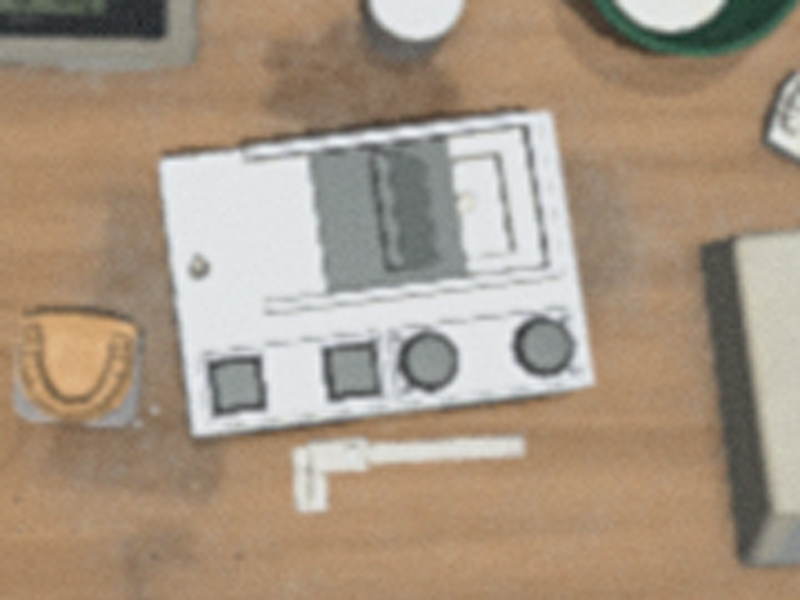

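View pics/scc.png

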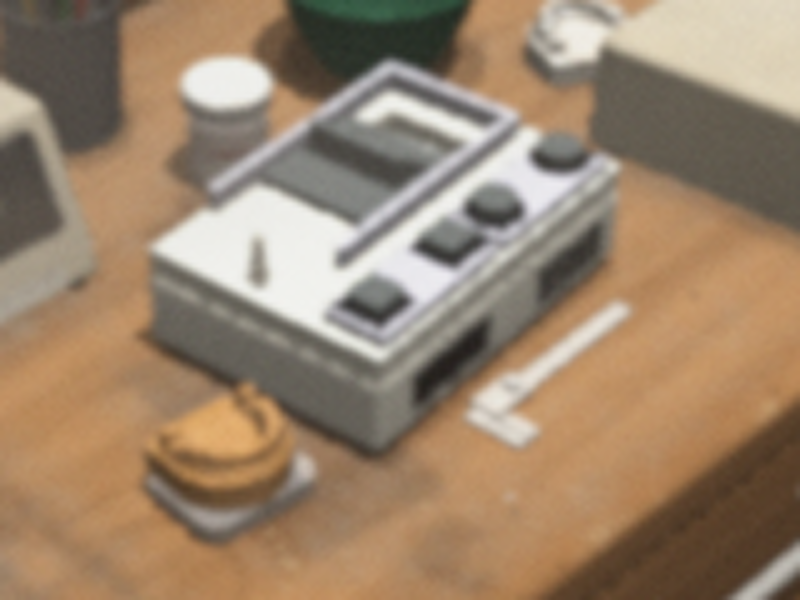

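```bash
cat > fit.py <<'E'
import numpy as np
from station import vision
from scipy.optimize import least_squares
def proj(n,P):
    c=vision.calibration(n);E=np.array(c["extrinsics"]);p=np.asarray(P)@E[:3,:3].T+E[:3,3]
    q=(p*[1,-1,-1])@np.array(c["mtx"]).T;return q[:,:2]/q[:,2:]
def px(n,uv):
    s,o=((800/180,(220,150)) if n=="top" else (5,(200,145)));return (np.array(uv,float)+.5)/s-.5+o
def world(v,L):
    x,y,a=v;L=np.asarray(L,float);c,s=np.cos(a),np.sin(a)
    return np.c_[x+c*L[:,0]-s*L[:,1],y+s*L[:,0]+c*L[:,1],L[:,2]]
K=[(-.048,y,.077) for y in(.075,.019,-.019,-.075)]
C=[(.07,.1,.06),(.07,-.1,.06),(-.07,-.1,.06),(-.07,.1,.06)]
obs={"top":(K+C,[(237,385),(350,370),(427,360),(543,346),(160,158),(550,110),(594,385),(192,437)]),
"scene":(K+[C[0],C[3],C[2]],[(376,298),(448,241),(494,203),(560,150),(150,250),(380,360),(618,165)])}
if __name__=="__main__":
    for sel in(["top"],["scene"],["top","scene"]):
        f=lambda v:np.concatenate([(proj(n,world(v,obs[n][0]))-px(n,obs[n][1])).ravel() for n in sel])
        r=least_squares(f,[.5,0,.1],loss="soft_l1");print(sel,r.x,np.degrees(r.x[2]),np.abs(f(r.x)).max(),f(r.x).round(1))
    v=r.x;np.save("pose.npy",v)
    def back(n,uv,z):
        g=least_squares(lambda q:(proj(n,world(v,[[q[0],q[1],z]]))-px(n,[uv])).ravel(),[0,0]);return g.x.round(4)
    print("plate +y edge",back("top",(312,150),.067),back("top",(326,290),.067))
    print("plate -y edge",back("top",(447,140),.067),back("top",(467,275),.067))
    print("lug face top",back("top",(373,150),.085),back("top",(390,268),.085))
    print("crown base/top",back("scene",(258,283),.06),back("top",(198,265),.088))
E
python3 fit.py
```

```text
['top'] [0.49626151 0.02369205 0.11067185] 6.341030109815852 0.9985688027140611 [-0.3 -0.2  0.2  0.   0.5  0.1  0.3 -0.  -1.  -0.   0.2 -0.3  0.3  0.4
 -0.4 -0. ]
['scene'] [0.49490058 0.02895952 0.11625532] 6.660939248402855 1.8899178941408081 [-0.1 -0.9 -0.  -1.   0.1 -0.8  0.  -0.5 -1.3  0.9  0.1  1.9  1.1  0.8]
['top', 'scene'] [0.49651837 0.02468466 0.1101692 ] 6.312230262316428 2.0459905895215513 [-0.8 -0.3 -0.3 -0.1 -0.  -0.  -0.2 -0.1 -1.4 -0.1 -0.2 -0.4 -0.2  0.3
 -0.9 -0.1  0.4 -2.   0.6 -2.   0.8 -1.7  0.7 -1.4 -0.5 -0.3  0.6  0.7
  1.8  0. ]
plate +y edge [0.0626 0.0213] [-0.0076  0.0238]
plate -y edge [ 0.0592 -0.0459] [-0.0088 -0.0458]
lug face top [ 0.0558 -0.0066] [-0.0025 -0.0067]
crown base/top [0.0113 0.0886] [0.0101 0.085 ]
```

View pics/scene0.png

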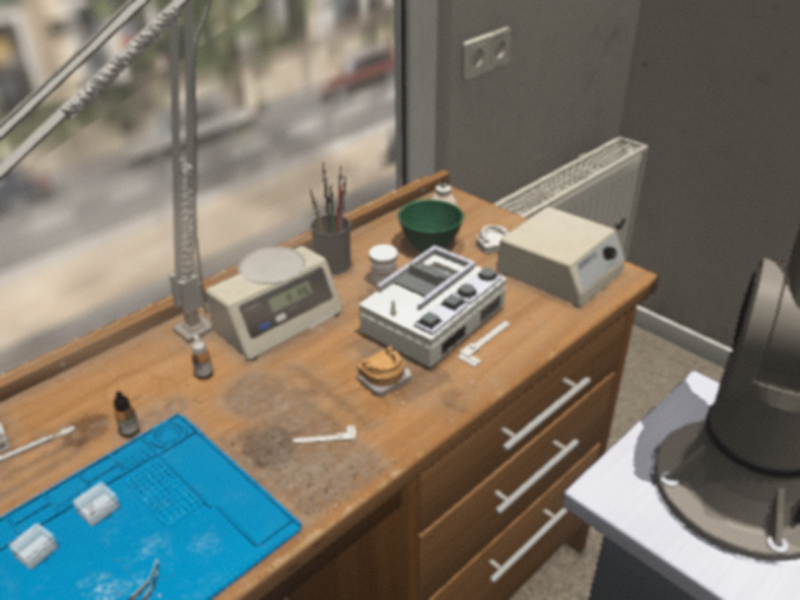

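```bash
cat > h.py <<'E'
import numpy as np,cv2
from fit import world
from station import robot, fingers, vision, workorder, recognise
v=np.load("pose.npy");O=[180,0,float(np.degrees(v[2]))]
W=lambda x,y,z:world(v,[[x,y,z]])[0].tolist()
def loc(): 
    p=robot.current_tool_pos();d=np.array(p[:2])-v[:2];c,s=np.cos(v[2]),np.sin(v[2])
    return np.round([c*d[0]+s*d[1],-s*d[0]+c*d[1],p[2]],4),np.round(robot.current_contact_force(),2),round(robot.current_time_s(),2)
E
python3 - <<'E'
from h import *
fingers.gripper_to(0.0,20)
robot.move_to(W(.026,.028,.20),O);print(loc())
print(robot.line_to(W(.026,.028,.110),velocity=.12),loc())
print(robot.line_to(W(.026,.028,.090),velocity=.04,f_stop=3),loc(),robot.current_finger_gap())
cv2.imwrite("pics/a.png",cv2.resize(vision.grab_frame("scene")[145:265,200:360,::-1],(800,600)))
E
```

```text
(array([0.0261, 0.0266, 0.1999]), array([0.1 , 0.19, 1.33]), 4.59)
False (array([0.0267, 0.0282, 0.1107]), array([-0.37,  0.76, -0.24]), 5.49)
False (array([0.026 , 0.0281, 0.0899]), array([-0.25, -0.29,  0.97]), 6.14) 0.002784499669349599
```

View pics/a.png

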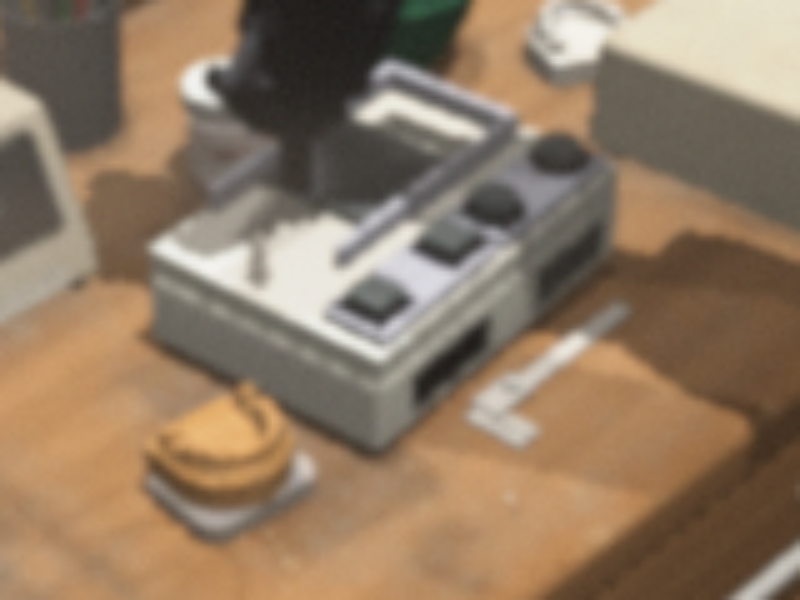

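The fingers, around (300,190), stand just in front of the lug between the rails. Everything else is untouched, so I'll push.

```bash
python3 - <<'E'
from h import *
print(robot.line_to(W(.026,-.05,.090),velocity=.035,f_stop=9),loc())
robot.pause(.3);print(loc())
robot.line_to(W(.026,-.0,.092),velocity=.1);robot.line_to(W(.026,.0,.2),velocity=.2)
robot.move_to(W(-.048,-.047,.2),O);fingers.gripper_to(.49)
print(loc(),robot.current_finger_gap())
im=vision.grab_frame("top")[:,:,::-1]
cv2.imwrite("pics/b.png",cv2.resize(im[150:285,220:400],(800,600),interpolation=cv2.INTER_CUBIC))
E
```

```text
True (array([ 0.0258, -0.0271,  0.0897]), array([0.12, 0.98, 0.4 ]), 7.71)
(array([ 0.0251, -0.027 ,  0.0891]), array([-0.3 ,  0.23, -0.35]), 8.01)
(array([-0.0477, -0.0466,  0.2   ]), array([0.35, 0.64, 0.12]), 10.03) 0.48923369022270674
```

View pics/b.png

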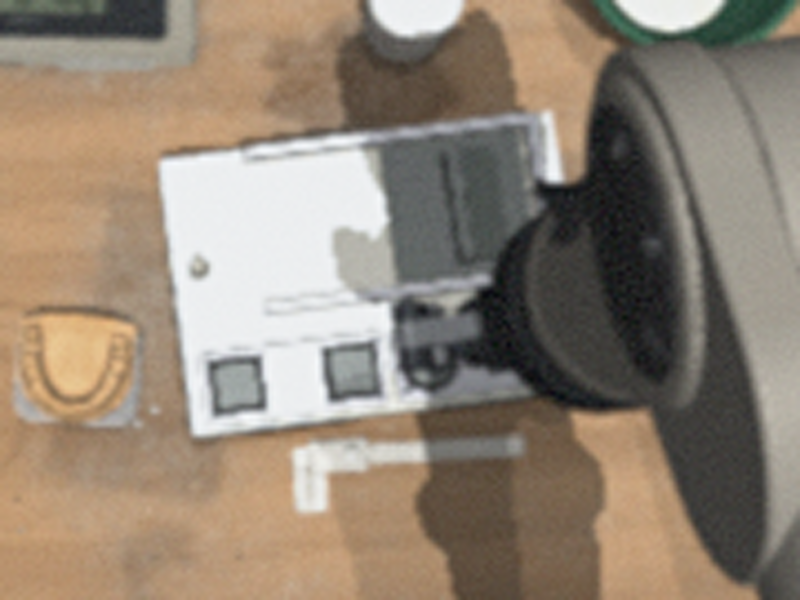

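```bash
python3 - <<'E'
from h import *
from fit import proj,px
from scipy.optimize import least_squares
for uv in((382,150),(398,283)):print(least_squares(lambda q:(proj("top",world(v,[[q[0],q[1],.067]]))-px("top",[uv])).ravel(),[0,0]).x.round(4))
robot.line_to(W(-.048,-.047,.110),velocity=.12);print(loc())
for n,(a,b,c,d) in {"scene":(145,265,200,360)}.items():
    cv2.imwrite("pics/c.png",cv2.resize(vision.grab_frame(n)[a:b,c:d,::-1],(800,600),interpolation=cv2.INTER_CUBIC))
E
```

```text
[ 0.0582 -0.0132]
[-0.0085 -0.0117]
(array([-0.0473, -0.0469,  0.1106]), array([ 0.  , -0.42, -0.37]), 10.98)
```

View pics/c.png

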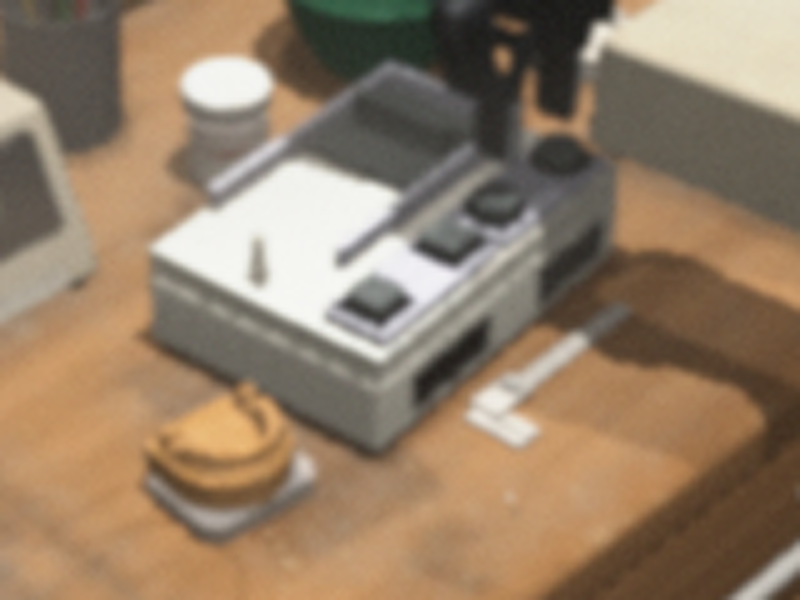

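Hatch is shut, and the fingertips at (490,155) and (556,113) stand above the round keys at (494,200) and (560,152). Now pressing.

```bash
python3 - <<'E'
from h import *
robot.line_to(W(-.048,-.047,.100),velocity=.08)
print(robot.line_to(W(-.048,-.047,.072),velocity=.02,f_stop=14),loc())
robot.pause(.2);print(loc())
cv2.imwrite("pics/d.png",cv2.resize(vision.grab_frame("scene")[145:265,200:360,::-1],(800,600),interpolation=cv2.INTER_CUBIC))
for i in range(6):
    f=np.mean([robot.current_contact_force() for _ in range(5)],axis=0)
    print(f.round(2))
    if f[2]>13: break
    p=loc()[0]; robot.line_to(W(-.048,-.047,float(p[2])-.001),velocity=.02,f_stop=20);robot.pause(.1)
t=robot.current_time_s()
for _ in range(3): robot.pause(.2);print(loc(),np.round(robot.current_torque(),2))
E
```

```text
True (array([-0.0478, -0.0471,  0.0866]), array([-1.98,  0.57,  9.04]), 12.12)
(array([-0.0478, -0.0471,  0.0866]), array([-2.31, -0.32,  8.53]), 12.32)
[-2.15 -0.3   8.77]
[-2.57 -0.55  9.8 ]
[-3.07 -0.04 10.27]
[-3.17 -1.73 10.83]
[-2.89 -0.67 11.53]
[-3.02 -0.34 10.28]
(array([-0.0478, -0.0471,  0.0863]), array([-3.94,  0.23, 10.58]), 14.68) [-0.03  0.73  0.01]
(array([-0.0478, -0.0471,  0.0863]), array([-3.37, -0.97,  9.77]), 14.88) [-0.09  0.65  0.02]
(array([-0.0478, -0.0471,  0.0863]), array([-4.1 ,  0.04, 10.76]), 15.07) [-0.04  0.7   0.01]
```

View pics/d.png

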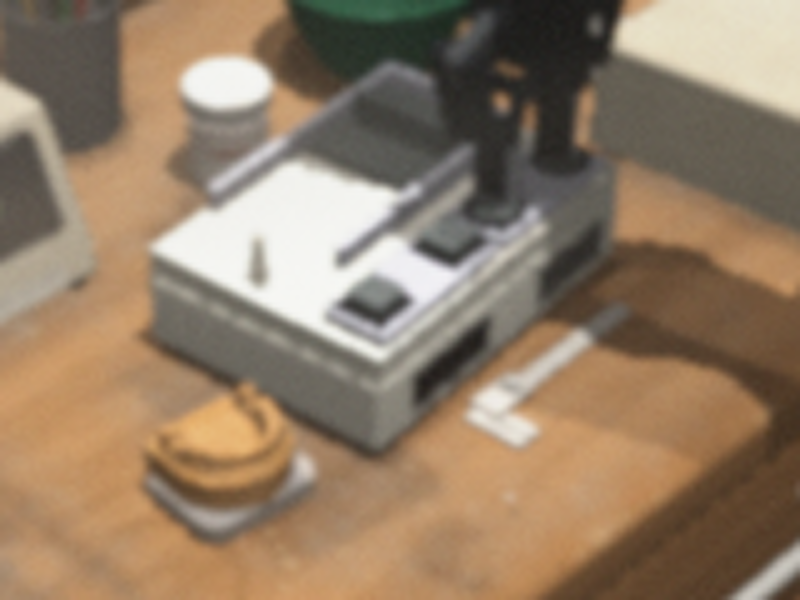

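```bash
python3 - <<'E'
from h import *
print(robot.line_to(W(-.048,-.047,.080),velocity=.01,f_stop=14),loc())
for _ in range(4): robot.pause(.7);print(loc(),np.round(robot.current_torque(),2))
E
```

```text
True (array([-0.0478, -0.0471,  0.0866]), array([-1.69,  0.1 ,  9.69]), 15.37)
(array([-0.0478, -0.047 ,  0.0867]), array([-1.97, -0.92,  8.49]), 16.07) [-0.01  0.44  0.03]
(array([-0.0478, -0.047 ,  0.0867]), array([-2.34,  0.42,  8.96]), 16.77) [-0.05  0.45  0.  ]
(array([-0.0478, -0.0471,  0.0867]), array([-1.53, -0.04,  9.26]), 17.47) [ 0.01  0.41 -0.04]
(array([-0.0478, -0.0471,  0.0867]), array([-1.27,  0.08,  9.64]), 18.17) [-0.02  0.44  0.02]
```

```bash
python3 - <<'E'
from h import *
for z in(.0858,.0848,.0838):
    robot.line_to(W(-.048,-.047,z),velocity=.02);robot.pause(.2);l=loc();print(l)
    if l[1][2]>18:break
robot.pause(3);print(loc(),np.round(robot.current_torque(),2))
cv2.imwrite("pics/e.png",cv2.resize(vision.grab_frame("scene")[165:210,280:340,::-1],(800,600),interpolation=cv2.INTER_CUBIC))
E
```

```text
(array([-0.0478, -0.047 ,  0.0866]), array([-2.02, -0.54,  8.25]), 18.62)
(array([-0.0478, -0.0471,  0.0863]), array([-5.02, -0.38, 14.47]), 19.07)
(array([-0.0477, -0.0471,  0.0861]), array([-6.42, -0.68, 21.19]), 19.52)
(array([-0.0477, -0.047 ,  0.0862]), array([-7.14, -0.34, 21.78]), 22.52) [-0.03  1.52  0.01]
```

View pics/e.png

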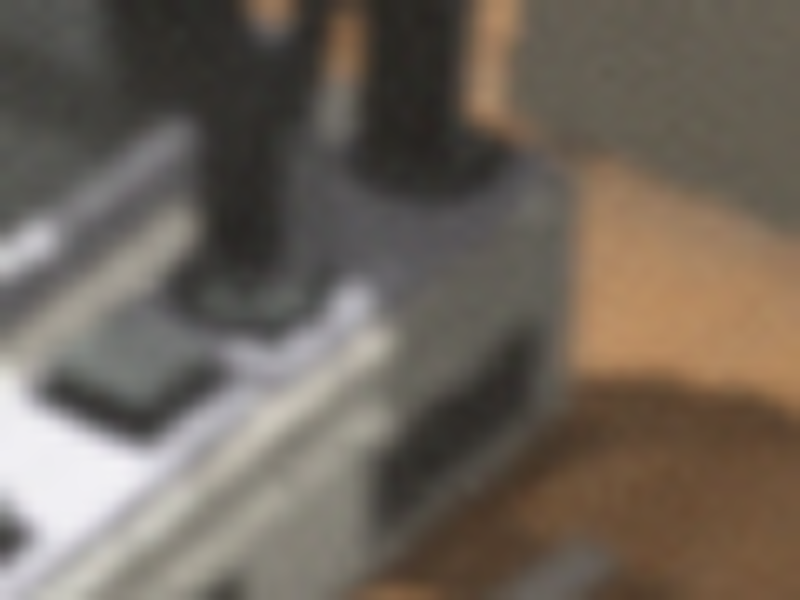

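Both tips sit on the round caps, around (240,285) and (430,170). The keys are hard against the bottom and the load is symmetric, so I'll release.

```bash
python3 - <<'E'
from h import *
robot.line_to(W(-.048,-.047,.105),velocity=.06)
robot.line_to(W(-.048,-.047,.22),velocity=.15);robot.pause(.5);print(loc())
cv2.imwrite("pics/f.png",cv2.resize(vision.grab_frame("scene")[145:265,200:360,::-1],(800,600),interpolation=cv2.INTER_CUBIC))
E
```

```text
(array([-0.048 , -0.047 ,  0.2199]), array([-0.09,  0.07,  0.96]), 24.48)
```

View pics/f.png

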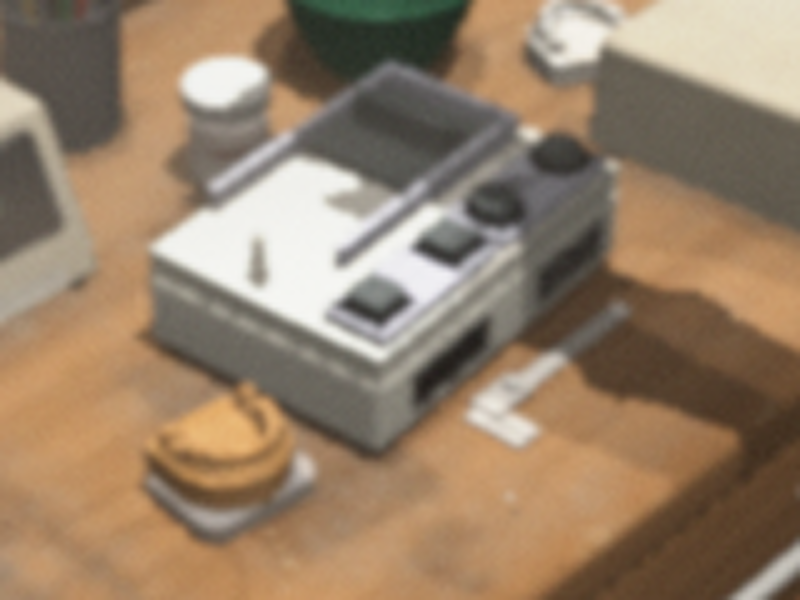

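The round keys at (494,203) and (560,152) are back up, the hatch is shut, and nothing else has moved.

```bash
python3 -c "
from station import workorder
print(workorder.close_job())"
```

```text
the job is handed in; nothing more can be done
None
```

I pushed the hatch shut, held both round start keys fully down together for more than two seconds and let them come back up, moved nothing else, and handed the job in at about 24.5 s; no verdict came back.

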